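# Pack out and lock a denture flask in its bench clamp

## Robot

A 6-joint arm with a two-finger parallel gripper is mounted at the origin on the work surface. World frame = base frame: x ahead of the robot, y to its left, z up, the work surface at z = 0. Lengths are in mm, angles in rad, forces in N, time in s.
With the tool pointing down it reaches from about 400 to 925 mm from the base axis. Payload 12.5 kg.
Tool frame: the origin (TCP) lies where the fingers leave the gripper's body, on its centre line; the fingertips stand 78 mm ahead of it and the grasp point (between the pads) lies 59 mm ahead of it (env.tip_extent is the distance from the TCP to the fingertips, in mm); z points along the fingers, y is the direction in which the jaws open and shut (so a half turn about z gives the same grasp; the last joint's range is limited). The gripper opens to 95 mm and grips with 3 to 60 N. Pads are 20 mm wide; open, the fingers measure 119 mm over their backs; the gripper's body (75 mm by 180 mm) begins 59 mm behind the grasp point.
Start: joints at [-1.39, 0.491, 1.559, -0, 1.092, -0.106], TCP at [176.824, -599.476, 292.261] pointing down, gripper open.
Joint ranges: [-3.1, 3.1], [-0.84, 2.19], [0.05, 2.79], [-1.13, 4.28], [0.06, 2.93], [-2.69, 2.69]. Speed limits (rad/s): [2.22, 2.22, 2.79, 3.14, 3.14, 3.14].

## Interface

Orientations are given as [roll, pitch, yaw] about the fixed x, y, z axes, in that order (R = Rz(yaw) Ry(pitch) Rx(roll)).
In Python, from cell import env gives the robot as it stands. The module is installed in compiled form; this text tells all that it offers.
- The arm moves only by the tool play_rows, never from a script. Its argument "targets" is a list of rows, each an object with "linear": the shift along the tool's x, y, z in mm, a list of three; "turn": the turn about the tool's z in rad. A call has 1 to 20 rows; each row is the pose to reach, as a shift and turn from the pose commanded when the call began, along the tool's axes at that moment; what a row does not reach only later rows make up. A row lasts 1/8 s, in which the tool goes at most 62.5 mm and 10.7 degrees, less where a joint would pass 70% of its speed; a pose out of reach is approached as far as the arm can. A call with a gripper value outside its range is refused whole. "hand" is the finger opening in mm, from 0 to 95.1, set as the call begins (left out, the last holds). The fingers move at their own pace and stop on an object; the grip force is fixed at half the most. Time passes only in rows, so rows that repeat a pose let the fingers close. It gives the time, the measured TCP pose, the force and the opening at its end, in the units of the state.
- env.state(): the state, without advancing time (a new reading comes with each control period).
- env.read_camera(name): name is "scene" or "top" or "wrist"; returns (picture, depth): 384x512x3 uint8, red, green, blue; 384x512 float32, mm along the optical axis (not along the pixel's ray), 0 where there is no reading.
- env.camera_params(name): a dict with "fx", "fy", "cx", "cy" (pixels), "k1" (the pictures are not rectified: a ray, as slopes to the right and down, at radius r is drawn at 1 + k1 r^2 times it, then the intrinsics apply), "R" (3x3) and "t" (3): a world point X has camera coordinates R X + t. Camera axes: x right, y down, z forward; pixel columns grow to the right and rows downward; lengths in mm; the calibration is good to about 2 mm. A picture is of the moment at which its call begins: read the wrist's pose just before it. camera_params takes no time and is no camera call; for the wrist camera it gives the pose at the moment of the call.
- env.job_done(): hands the job in, once; it reports no verdict.
The state is a dict: "t": time; "joints": joint angles; "qvel": joint speeds; "tau": joint torques, N m; "eef_pos": TCP position; "tcp_rot": TCP orientation; "ft_force": force on the tool from outside, world axes, zero at the start; "moment": the same for the moment, N m; "opening": opening from 0.0 (shut) to 1.0 (fully open).
Only numpy, scipy, OpenCV 4.12 (cv2) and the standard library are available. Lean on these libraries where they do the work, as an engineer would, in place of code of your own. Each camera call takes 0.05 s, during which the arm holds its last target.

## Task

The flask in the bench clamp is too short for it: of the three aluminium filler blocks standing on the tray, take the one that just fits the space between the flask and the steel pressure plate, lay it lengthwise in that space, flat on the clamp's base and about midway across it, and then turn the black knob clockwise until it clicks over and the block is held tight. Leave the other blocks, both flasks, the jar and the plaster cast where they are.

Things in the scene. Friction and masses are not known exactly. Their poses are not given: they have to be found in the camera images.
- clamp: Grey bench clamp, fixed. Origin on the table under its middle; x across, y along it (parallel to the world's axes), z up. Base plate 110 mm (x), y -140 to +125 mm, 12 mm thick; flask and block rest on it. End stop at +y: inner face at y = 105 mm, 57 mm high. Knob post 74 x 44 mm at y = -105 mm, 60 mm high. Open at both sides (x) between stop and plate.
- plate: Steel pressure plate of the clamp, 80 wide (x), 12 thick (y), 36 mm high, top 51 mm above the table. Origin at its centre. Turning the knob fully moves it 12 mm to +y; it is sprung (1.8 N per mm), so it presses the right block with about 7 N.
- plate_face (a point): Middle of the plate's working face (+y side), 33 mm above the table; clamp y = -50 mm with the knob open. The space to fill runs from here in +y to the flask's front face: 68 or 84 mm, by which flask is in the clamp, some 8 mm more than the right block. A block 16 mm shorter still is never reached by the plate.
- lock (a joint): Turn of the knob, rad: 0 open, 1.3 locked (stop), growing clockwise seen from above. Over-centre detent: it resists with up to about 0.2 N m until 0.65, then snaps on to 1.3 and stays there.
- lock_grip (a point): On the knob's vertical axis, at the height to grip (84 mm above the table). The knob is a black grip bar 64 long, 14 thick, 32 mm high (68 to 100 mm above the table) on a disc of 52 mm; at 0 the bar lies along the clamp's x, turning clockwise with the joint. The point's axes turn with it (its x along the bar).
- tray: Flat steel tray without rim, fixed, 85 (x) by 300 mm (y), 6 mm thick, holding the filler blocks in a row along its y. Origin at the middle of its underside.
- block_short: Plain aluminium bar, 40 x 40 mm square, 60 mm long, about 0.26 kg. Origin at its centre, z along its length (upright at the start), x and y square to its side faces. Stands on end on the tray among two look-alikes of other lengths, about 100 mm apart, in any order.
- block_middle: Plain aluminium bar, 40 x 40 mm square, 76 mm long, about 0.33 kg. Origin at its centre, z along its length (upright at the start), x and y square to its side faces. Stands on end on the tray among two look-alikes of other lengths, about 100 mm apart, in any order.
- block_long: Plain aluminium bar, 40 x 40 mm square, 92 mm long, about 0.40 kg. Origin at its centre, z along its length (upright at the start), x and y square to its side faces. Stands on end on the tray among two look-alikes of other lengths, about 100 mm apart, in any order.
- flask_deep: Brass denture flask, 90 wide (x), 87 deep (y), 68 mm high plus 4 mm bolts, 0.8 kg, loose. One flask stands in the clamp, back against the end stop; the other is spare on a board far from the robot: tell by position. Origin: foot of the middle of its back (+y) face; it runs from there to -y, front face at y = -87 mm. z up, always turned as the clamp.
- flask_shallow: Brass denture flask, 90 wide (x), 71 deep (y), 68 mm high plus 4 mm bolts, 0.8 kg, loose. One flask stands in the clamp, back against the end stop; the other is spare on a board far from the robot: tell by position. Origin: foot of the middle of its back (+y) face; it runs from there to -y, front face at y = -71 mm. z up, always turned as the clamp.
- jar: Bystander: round white jar, 56 mm across, 60 mm high; origin under its middle.
- cast: Bystander: plaster cast of a jaw, 65 x 75 mm, 43 mm high; origin under its middle.
There are look-alikes about, which are no part of the job. What is shaped like the block_middle but blue, pink or red is not meant.

How it is judged (in metres and radians):
On the way:
1. the filler block that fits lies lengthwise in the space in front of the flask, with the knob still open (((x of block_short in the frame of clamp between -0.02 and 0.02 m and z of block_short in the frame of clamp between 0.028 and 0.036 m and y of block_short in the frame of clamp between -0.033 and 0.007 m and angle between the z axis of block_short and the y axis of clamp, either way round below 0.2 rad and horizontal distance between flask_deep and clamp below 0.13 m) or (x of block_middle in the frame of clamp between -0.02 and 0.02 m and z of block_middle in the frame of clamp between 0.028 and 0.036 m and y of block_middle in the frame of clamp between -0.033 and 0.007 m and angle between the z axis of block_middle and the y axis of clamp, either way round below 0.2 rad and horizontal distance between flask_shallow and clamp below 0.13 m)) and value of joint lock below 0.4 rad), for 0.2 s.
At the end, for the whole second after the job is handed in: The block that fits lies flat on the clamp's base, lengthwise (within 0.1 rad), within 20 mm of the clamp's centre line, pressed by the pressure plate (over 2.5 N) and against the flask (over 1 N); the knob is past its detent (over 1.15 rad); everything else is where it was (25 mm) (((x of block_short in the frame of clamp between -0.02 and 0.02 m and z of block_short in the frame of clamp between 0.028 and 0.036 m and y of block_short in the frame of clamp between -0.033 and 0.007 m and angle between the z axis of block_short and the y axis of clamp, either way round below 0.1 rad and horizontal distance between flask_deep and clamp below 0.13 m and contact force between plate and block_short above 2.5 N and contact force between block_short and flask_deep above 1 N and linear speed of block_short below 0.02 m/s) or (x of block_middle in the frame of clamp between -0.02 and 0.02 m and z of block_middle in the frame of clamp between 0.028 and 0.036 m and y of block_middle in the frame of clamp between -0.033 and 0.007 m and angle between the z axis of block_middle and the y axis of clamp, either way round below 0.1 rad and horizontal distance between flask_shallow and clamp below 0.13 m and contact force between plate and block_middle above 2.5 N and contact force between block_middle and flask_shallow above 1 N and linear speed of block_middle below 0.02 m/s)) and value of joint lock above 1.15 rad); the robot touches nothing.
It fails at once if the jar, the plaster cast or the long block is moved more than 25 mm (distance of any of jar, cast, block_long from where it was at the start of the episode above 0.025 m).
It fails at once if a filler block that is not the one for this gap is moved more than 25 mm ((distance of block_short from where it was at the start of the episode above 0.025 m and horizontal distance between flask_deep and clamp above 0.16 m) or (distance of block_middle from where it was at the start of the episode above 0.025 m and horizontal distance between flask_shallow and clamp above 0.16 m)).
It fails at once if a flask is moved more than 25 mm (distance of any of flask_deep, flask_shallow from where it was at the start of the episode above 0.025 m).
It also fails if it takes over 72 s, if anything falls off the work surface, if the arm or the gripper's body presses on something with over 40 N, if the wrist force passes 120 N, or if a joint passes its speed limit or range.

## Working session

There is one attempt and no reset: what is moved stays moved. The work goes in short steps, Python scripts to look and compute and a tool call to move; the robot and the scene stay as the last step left them, time stands still between calls to the robot, and variables do not carry over. Pictures are saved under pics/ and viewed, and the job is handed in when it is done.

Besides the shell and the picture viewer there is one more tool, called after "Call:" as name([rows], argument=value, ...), one row to a line, values as JSON. play_rows: Moves the arm, as the interface text tells. Its arguments: {"type":"object","properties":{"targets":{"type":"array","items":{"type":"object","properties":{"linear":{"type":"array","items":{"type":"number"}},"turn":{"type":"number"}}}},"hand":{"type":"number"}},"required":["targets"]}

```bash
mkdir -p pics; cat > h.py <<'E'
import numpy as np, cv2
from cell import env
def snap(n,f):
    p=env.camera_params(n); im,d=env.read_camera(n)
    cv2.imwrite(f'pics/{f}.png',im[:,:,::-1]); np.savez(f'pics/{f}.npz',im=im,d=d,R=p['R'],t=p['t'],k=[p['fx'],p['fy'],p['cx'],p['cy'],p['k1']])
def cloud(f):
    z=np.load(f'pics/{f}.npz'); fx,fy,cx,cy,k1=z['k']; d=z['d']
    v,u=np.mgrid[0:d.shape[0],0:d.shape[1]]
    K=np.array([[fx,0,cx],[0,fy,cy],[0,0,1.]])
    n=cv2.undistortPoints(np.stack([u,v],-1).reshape(-1,1,2).astype(float),K,np.array([k1,0,0,0,0.])).reshape(d.shape+(2,))
    P=np.dstack([n*d[...,None],d])
    return (P-np.array(z['t']).ravel())@z['R'],d>0,z['im']
E
python3 - <<'E'
from h import *
snap('top','top0');snap('scene','sc0')
print(env.state())
for n in('top','scene','wrist'):print(env.camera_params(n))
E
```

```text
{'t': 0.1, 'joints': array([-1.38960137e+00,  4.91476447e-01,  1.55938212e+00,  1.19990090e-05,
        1.09169771e+00, -1.05598049e-01]), 'qvel': array([-0.00066491, -0.00318128, -0.00038945, -0.00010823, -0.00127884,
        0.00084282]), 'tau': array([ 3.40887877e-03, -6.13622260e+01, -2.58606738e+01,  6.94256555e-02,
        4.69593261e-02, -6.09747030e-05]), 'eef_pos': array([ 176.79871539, -599.32980878,  291.73653413]), 'tcp_rot': array([-3.14063552e+00, -1.12150841e-04,  2.86787415e-01]), 'ft_force': array([-1.18211365, -0.03487625,  0.5886185 ]), 'moment': array([0.01594248, 0.00263914, 0.00918346]), 'opening': 1.0013934112591507}
{'fx': 416.7343827062432, 'fy': 416.7343827062432, 'cx': 248.75389988561056, 'cy': 190.0117399566896, 'k1': -0.1564618536625349, 'R': array([[ 0.00489501, -0.99992464,  0.01125807],
       [-0.99340131, -0.00615251, -0.11452502],
       [ 0.11458565, -0.01062318, -0.99335657]]), 't': array([ -44.77127924,  581.02219687, 1145.50262758])}
{'fx': 400.460820677766, 'fy': 400.460820677766, 'cx': 259.29521463131147, 'cy': 193.22506337785597, 'k1': 0.026487225359778856, 'R': array([[-0.02884368,  0.99955608,  0.00746237],
       [ 0.73579454,  0.02628444, -0.67669456],
       [-0.6765903 , -0.01402759, -0.73622605]]), 't': array([  45.22851716, -394.9103988 , 1299.63916815])}
{'fx': 276.18277104453057, 'fy': 276.18277104453057, 'cx': 250.38180397428448, 'cy': 192.4691579983587, 'k1': -0.028430310984932622, 'R': array([[ 2.84409818e-01, -9.58702451e-01, -8.16386986e-04],
       [-9.15255015e-01, -2.71773903e-01,  2.97400747e-01],
       [-2.85340697e-01, -8.38364901e-02, -9.54752392e-01]]), 't': array([-623.96998142,  -33.8355998 ,  391.74186329])}
```

View pics/top0.png

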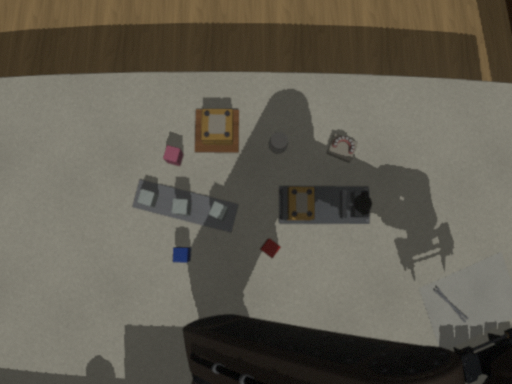

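View pics/sc0.png

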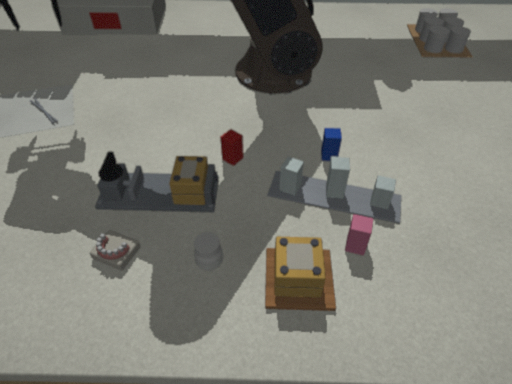

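Top view: the clamp is at px (280–370, 185–223), with the stop and flask on the left and the knob at (362,203). The spare flask is at (217,125). The blocks are at (146,198), (180,206) and (217,210), and the cast and jar are above the clamp. Next I measure with the depth images.

```bash
cat > m.py <<'E'
from h import *
P,ok,im=cloud('top0')
def rep(n,u0,u1,v0,v1,z0,z1,tol=None):
    m=np.zeros(ok.shape,bool);m[v0:v1,u0:u1]=1
    m&=ok&(P[...,2]>z0)&(P[...,2]<z1)
    Q=P[m]
    if len(Q)<5:print(n,len(Q));return
    r=cv2.minAreaRect(Q[:,:2].astype(np.float32))
    print(n,len(Q),'min',Q.min(0).round(1),'max',Q.max(0).round(1),'med',np.median(Q,0).round(1),'rect',np.round(r[0],1),np.round(r[1],1),round(r[2],1))
rep('table',300,400,260,300,-30,30)
for n,u in(('A',146),('B',180),('C',217)):
    rep(n,u-17,u+17,180,228,50,140)
rep('tray',130,240,178,232,2,14)
rep('flask',283,322,180,228,58,100)
rep('spare',195,240,100,145,65,110)
rep('stop',278,292,180,228,45,64)
rep('plate',335,352,180,228,40,58)
rep('post',340,376,180,228,55,64)
rep('knob',345,380,180,228,90,110)
rep('base',275,376,180,228,8,16)
rep('jar',265,292,128,158,40,80)
rep('cast',325,362,128,162,25,60)
np.set_printoptions(linewidth=220,suppress=True)
print(P[203,280:376,2].round(0)); print(P[203,280:376,1].round(0))
E
python3 m.py
python3 - <<'E'
import cv2
a=cv2.imread('pics/top0.png')
cv2.imwrite('pics/top0c.png',cv2.resize(a[170:260,120:380],None,fx=3,fy=3,interpolation=cv2.INTER_CUBIC))
E
```

```text
table 3984 min [ 266.2 -487.2   -8.5] max [ 383.3 -189.8    8.4] med [ 3.258e+02 -3.355e+02  1.000e-01] rect [ 325.9 -337.8] [297.8 114.6] 89.0
A 211 min [534.2 220.3  50.8] max [578.5 265.1  73.2] med [556.3 243.4  65.9] rect [556.7 244.9] [41.3 39. ] 74.7
B 254 min [510.3 124.5  50.5] max [551.6 164.2 103.6] med [529.7 142.3  98. ] rect [531.4 144.2] [38.9 40.3] 86.4
C 222 min [496.6  18.3  50.8] max [545.5  68.5  88. ] med [520.8  42.   82.3] rect [521.6  43.2] [39.9 39.6] 65.2
tray 2770 min [462.9 -14.3   2. ] max [619.9 306.3  13.8] med [536.2 134.    5.5] rect [541.9 145.9] [155.3 319.8] 0.5
flask 904 min [ 498.8 -220.2   58.1] max [ 585.8 -135.9   89. ] med [ 541.5 -180.6   80.6] rect [ 542.5 -178. ] [84.2 86.9] 89.7
spare 987 min [713.7   6.6  65.3] max [804.5  92.1  90.8] med [758.7  48.4  80.8] rect [759.3  49.1] [85.1 90.7] 89.4
stop 185 min [ 499.  -159.1   48.4] max [ 585.1 -133.1   63.8] med [ 542.7 -139.6   57. ] rect [ 542.1 -146.2] [25.9 86. ] 89.9
plate 120 min [ 504.9 -329.    40.2] max [ 581.1 -301.3   56.4] med [ 541.2 -307.1   50.8] rect [ 542.6 -315.6] [26.5 76
[... 1013 characters left out ...]
41.  49.  71.  65.  70.  69.  66.  67.  69.  72.  81.  92. 102. 104.
  97. 102. 102.  69.  68.  65.   0.   5.  -2.  -0.]
[-132. -133. -133. -137. -139. -142. -144. -148. -149. -150. -154. -156. -159. -162. -164. -167. -169. -172. -175. -178. -181. -183. -185. -189. -191. -194. -196. -199. -202. -205. -208. -211. -213. -216. -219. -233.
 -236. -240. -242. -244. -247. -250. -253. -256. -259. -263. -265. -268. -271. -274. -277. -281. -283. -287. -288. -292. -294. -298. -301. -304. -305. -305. -304. -307. -310. -312. -317. -321. -324. -327. -329. -332.
 -335. -335. -332. -337. -338. -342. -345. -348. -350. -352. -352. -352. -352. -354. -359. -360. -363. -376. -379. -383. -406. -407. -413. -415.]
```

View pics/top0c.png

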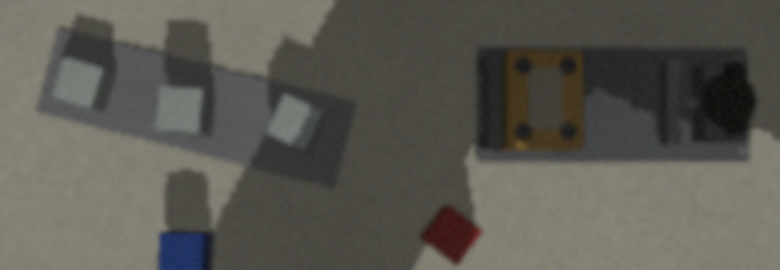

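Block heights are A = 60 at (557,245), B = 92 at (531,144) and C = 76 at (521.6,43.2). The clamp origin is about (543,-253). The flask in the clamp is 71 deep (y −148 to −219), so it is the shallow one and the middle block C fits.

The tool can only point down, so I will set C on the open table, topple it, regrasp it lying down and insert it.

```bash
cat > g.py <<'E'
# usage: g.py x y z yawdeg : shift from measured pose
import sys
from h import *
from scipy.spatial.transform import Rotation as Ro
def rel(x,y,z,yaw,cur=None):
    s=env.state(); p=s['eef_pos']; R=Ro.from_euler('xyz',s['tcp_rot']).as_matrix()
    d=R.T@(np.array([x,y,z])-p); dy=(s['tcp_rot'][2]-np.radians(yaw)+np.pi)%(2*np.pi)-np.pi
    print('t',round(s['t'],2),'at',p.round(1),np.degrees(s['tcp_rot']).round(2),'F',s['ft_force'].round(1),'op',round(s['opening']*95.1,1),'-> lin',d.round(1),'turn',round(dy,3))
if __name__=='__main__': rel(*map(float,sys.argv[1:]))
E
python3 g.py 521.6 43.2 230 65.2
python3 - <<'E'
from h import *
from g import *
p=env.camera_params('wrist');s=env.state();R=Ro.from_euler('xyz',s['tcp_rot']).as_matrix()
print(R.T@(-p['R'].T@p['t']-s['eef_pos']))
print(R.T@p['R'].T)
E
```

```text
t 0.1 at [ 176.8 -599.3  291.7] [-1.7995e+02 -1.0000e-02  1.6430e+01] F [-1.2 -0.   0.6] op 95.2 -> lin [ 512.5 -518.7   62.3] turn -0.851
[ 85.16691211  -0.80355663 -91.82300042]
[[ 1.60335874e-03 -9.54717733e-01 -2.97508788e-01]
 [ 9.99998705e-01  1.48893819e-03  6.11212108e-04]
 [-1.40562843e-04 -2.97509382e-01  9.54718884e-01]]
```

Call:
play_rows([
  {"linear": [256, -259, 10], "turn": -0.4},
  {"linear": [512.5, -518.7, 30], "turn": -0.85},
  {"linear": [512.5, -518.7, 62], "turn": -0.85},
  {"linear": [512.5, -518.7, 62], "turn": -0.85},
  {"linear": [512.5, -518.7, 62], "turn": -0.85},
  {"linear": [512.5, -518.7, 62], "turn": -0.85},
  {"linear": [512.5, -518.7, 62], "turn": -0.85},
  {"linear": [512.5, -518.7, 62], "turn": -0.85},
  {"linear": [512.5, -518.7, 62], "turn": -0.85},
  {"linear": [512.5, -518.7, 62], "turn": -0.85},
  {"linear": [512.5, -518.7, 62], "turn": -0.85},
  {"linear": [512.5, -518.7, 62], "turn": -0.85},
  {"linear": [512.5, -518.7, 62], "turn": -0.85},
  {"linear": [512.5, -518.7, 62], "turn": -0.85},
  {"linear": [512.5, -518.7, 62], "turn": -0.85},
  {"linear": [512.5, -518.7, 62], "turn": -0.85},
], hand=65)

```text
t: 2.1
eef_pos: [521.5, 42.2, 230.4]
tcp_rot: [3.141, 0.0, 1.135]
ft_force: [-0.1, -0.5, 0.3]
opening: 0.683
```

```bash
python3 - <<'E'
from h import *
from g import *
rel(521.6,43.2,230,65.2)
snap('wrist','w1')
P,ok,im=cloud('w1')
m=ok&(P[...,2]>77)&(P[...,2]<88)&(abs(P[...,0]-521)<40)&(abs(P[...,1]-43)<40)
Q=P[m];print(len(Q),Q.mean(0));print(cv2.minAreaRect(Q[:,:2].astype(np.float32)))
cv2.imwrite('pics/m1.png',m*255)
E
```

```text
t 2.1 at [521.5  42.2 230.4] [179.99   0.    65.05] F [-0.1 -0.5  0.3] op 65.0 -> lin [ 1.  -0.3  0.4] turn -0.003
1758 [521.25977398  43.71860111  81.18301313]
((520.8321533203125, 42.834983825683594), (39.88734817504883, 39.933685302734375), 65.01505279541016)[ WARN:0@1.831] global loadsave.cpp:1063 imwrite_ Unsupported depth image for selected encoder is fallbacked to CV_8U.
```

View pics/w1.png

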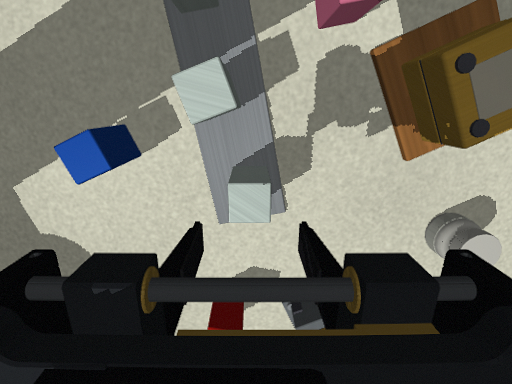

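The wrist picture shows block C at (250,202), square to the jaws and centred between the fingers. The two measurements agree, at (521,43), yaw 65°. I go down and grip.

Call:
play_rows([
  {"linear": [0.8, 0, 55], "turn": 0},
  {"linear": [0.8, 0, 95], "turn": 0},
  {"linear": [0.8, 0, 109], "turn": 0},
  {"linear": [0.8, 0, 109], "turn": 0},
  {"linear": [0.8, 0, 109], "turn": 0},
], hand=65)

```text
t: 2.78
eef_pos: [522.6, 43.6, 122.5]
tcp_rot: [3.14, -0.001, 1.137]
ft_force: [-0.2, -0.7, 0.7]
opening: 0.685
```

Call:
play_rows([
  {"linear": [0, 0, 0], "turn": 0},
  {"linear": [0, 0, 0], "turn": 0},
  {"linear": [0, 0, 0], "turn": 0},
  {"linear": [0, 0, 0], "turn": 0},
  {"linear": [0, 0, -30], "turn": 0},
  {"linear": [0, 0, -70], "turn": 0},
  {"linear": [0, 0, -70], "turn": 0},
], hand=20)

```text
t: 3.65
eef_pos: [522.7, 43.7, 193.1]
tcp_rot: [3.138, -0.002, 1.137]
ft_force: [0.3, -0.1, -3.4]
opening: 0.423
```

```bash
python3 g.py 400 -210 195 90; python3 - <<'E'
from h import *
P,ok,im=cloud('top0')
m=ok&(P[...,2]>-20)&(im[...,0]>90)&(im[...,1]<40)&(P[...,0]<480)
print(P[m].min(0),P[m].max(0),m.sum())
m=ok&(P[...,2]>15)&(P[...,0]>340)&(P[...,0]<470)&(P[...,1]<-60)&(P[...,1]>-400);print(m.sum(),P[m].min(0),P[m].max(0))
E
```

```text
t 3.65 at [522.7  43.7 193.1] [ 1.7977e+02 -9.0000e-02  6.5140e+01] F [ 0.3 -0.1 -3.4] op 40.3 -> lin [-281.8   -4.6   -2.4] turn -0.434
[ 422.1906915  -120.6151847    77.40294453] [ 422.1906915  -120.6151847    77.40294453] 1
235 [ 395.22922718 -126.25494032   19.68852777] [446.31658639 -72.84833102  82.38505588]
```

The block is held (opening 40 mm, 3.4 N ≈ 0.33 kg). The red look-alike is at about (421,-100) and 76 mm high, so I raise the arm on the way.

Call:
play_rows([
  {"linear": [0, 0, -50], "turn": 0},
  {"linear": [-60, 0, -60], "turn": -0.1},
  {"linear": [-120, -2, -60], "turn": -0.25},
  {"linear": [-180, -3, -60], "turn": -0.434},
  {"linear": [-240, -4, -60], "turn": -0.434},
  {"linear": [-295, -3, -40], "turn": -0.434},
  {"linear": [-295, -3, 0], "turn": -0.434},
  {"linear": [-295, -3, 40], "turn": -0.434},
  {"linear": [-295, -3, 60], "turn": -0.434},
  {"linear": [-295, -3, 60], "turn": -0.434},
])

```text
t: 4.9
eef_pos: [394.4, -222.2, 129.1]
tcp_rot: [-3.138, -0.003, 1.571]
ft_force: [0.3, -0.3, -4.2]
opening: 0.421
```

```bash
python3 g.py 400 -225 117.5 90
```

```text
t 4.9 at [ 394.4 -222.2  129.1] [-1.7979e+02 -1.6000e-01  8.9990e+01] F [ 0.3 -0.3 -4.2] op 40.0 -> lin [-2.9  5.6 11.6] turn -0.0
```

Call:
play_rows([
  {"linear": [0, 0, 8], "turn": 0},
  {"linear": [0, 0, 11], "turn": 0},
  {"linear": [0, 0, 12.2], "turn": 0},
  {"linear": [0, 0, 12.2], "turn": 0},
])

```text
t: 5.4
eef_pos: [395.3, -222.7, 119.3]
tcp_rot: [3.141, 0.0, 1.571]
ft_force: [0.2, -0.5, -3.0]
opening: 0.421
```

Call:
play_rows([
  {"linear": [0, 0, 0], "turn": 0},
  {"linear": [0, 0, 0], "turn": 0},
  {"linear": [0, 0, 0], "turn": 0},
  {"linear": [0, 0, -30], "turn": 0},
  {"linear": [0, 0, -60], "turn": 0},
  {"linear": [50, 0, -60], "turn": 0},
  {"linear": [50, 0, -60], "turn": 0},
  {"linear": [50, 0, -60], "turn": 0},
], hand=60)

```text
t: 6.4
eef_pos: [395.5, -172.9, 179.1]
tcp_rot: [3.141, 0.001, 1.572]
ft_force: [1.3, -0.3, 0.1]
opening: 0.632
```

```bash
python3 - <<'E'
from h import *
from g import *
rel(394.4,-170,140,90)
snap('wrist','w2')
snap('scene','sc2')
P,ok,im=cloud('sc2')
m=ok&(P[...,2]>66)&(P[...,2]<88)&(abs(P[...,0]-395)<45)&(abs(P[...,1]+222)<45)
Q=P[m];print(len(Q),Q.mean(0));print(cv2.minAreaRect(Q[:,:2].astype(np.float32)))
E
```

```text
t 6.4 at [ 395.5 -172.9  179.1] [1.7997e+02 3.0000e-02 9.0040e+01] F [ 1.3 -0.3  0.1] op 60.1 -> lin [ 3.  -1.2 39.1] turn 0.001
216 [ 403.4904746  -223.44727298   74.10742385]
((399.70843505859375, -224.56985473632812), (41.576576232910156, 40.044654846191406), 0.7815596461296082)
```

View pics/sc2.png

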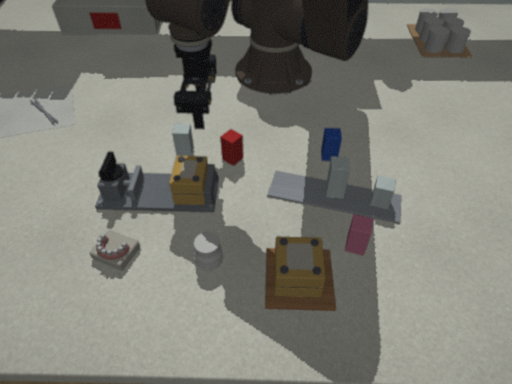

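View pics/w2.png

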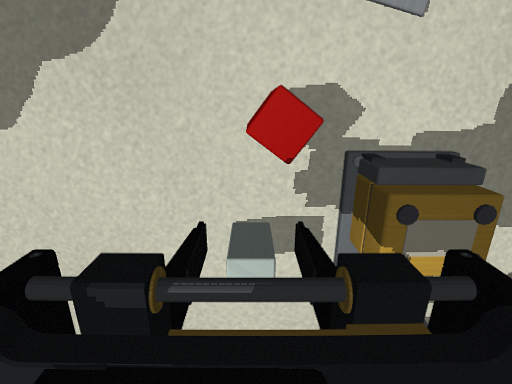

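The scene view shows the block standing upright at (183,140), i.e. world (397,-224). Now I topple it toward −y with closed fingers.

Call:
play_rows([
  {"linear": [0, 0, 15], "turn": 0},
  {"linear": [0, 0, 38], "turn": 0},
  {"linear": [0, 0, 38], "turn": 0},
  {"linear": [-15, 0, 38], "turn": 0},
  {"linear": [-20, 0, 38], "turn": 0},
  {"linear": [-26, 0, 38], "turn": 0},
  {"linear": [-32, 0, 38], "turn": 0},
  {"linear": [-38, 0, 38], "turn": 0},
  {"linear": [-44, 0, 38], "turn": 0},
], hand=0)

```text
t: 7.62
eef_pos: [395.3, -217.1, 141.1]
tcp_rot: [3.141, 0.0, 1.571]
ft_force: [-0.7, 0.8, -0.3]
opening: 0.004
```

```bash
python3 - <<'E'
from h import *
snap('scene','sc3')
im=cv2.imread('pics/sc3.png')
cv2.imwrite('pics/sc3c.png',cv2.resize(im[80:230,80:260],None,fx=4,fy=4))
E
```

```text
(no output)
```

View pics/sc3c.png

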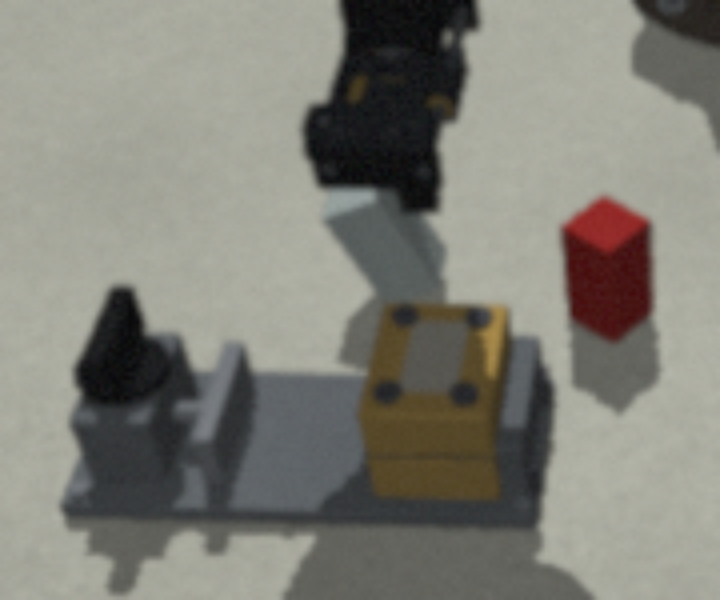

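The block is tilting without sliding, so I keep pushing.

Call:
play_rows([
  {"linear": [-6, 0, 0], "turn": 0},
  {"linear": [-12, 0, 0], "turn": 0},
  {"linear": [-18, 0, 0], "turn": 0},
  {"linear": [-22, 0, 0], "turn": 0},
  {"linear": [-22, 0, -20], "turn": 0},
  {"linear": [30, 0, -60], "turn": 0},
  {"linear": [30, 0, -60], "turn": 0},
  {"linear": [30, 0, -60], "turn": 0},
], hand=0)

```text
t: 8.68
eef_pos: [395.4, -186.8, 201.1]
tcp_rot: [3.141, 0.001, 1.572]
ft_force: [-0.7, -0.7, 0.6]
opening: 0.006
```

```bash
python3 - <<'E'
from h import *
from g import *
snap('scene','sc4')
im=cv2.imread('pics/sc4.png')
cv2.imwrite('pics/sc4c.png',cv2.resize(im[80:230,80:260],None,fx=4,fy=4))
P,ok,im=cloud('sc4')
m=ok&(P[...,2]>33)&(P[...,2]<48)&(abs(P[...,0]-395)<60)&(P[...,1]<-205)&(P[...,1]>-360)
Q=P[m];print(len(Q),Q.mean(0));print(cv2.minAreaRect(Q[:,:2].astype(np.float32)))
rel(395,-215,200,90)
E
```

```text
377 [ 402.56702732 -283.62486411   38.62572592]
((399.8721008300781, -284.84375), (78.86691284179688, 42.64244842529297), 88.6839599609375)
t 8.72 at [ 395.3 -187.1  200.7] [-1.800e+02  1.000e-02  9.001e+01] F [ 0.3 -0.2 -0. ] op 0.4 -> lin [-27.9  -0.3   0.7] turn 0.0
```

View pics/sc4c.png

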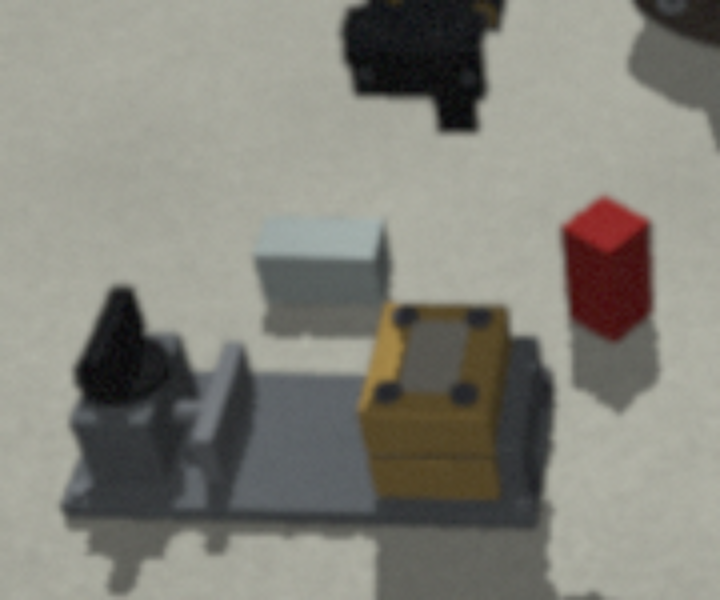

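The block now lies along y near (398,-284). I move above it and measure with the wrist camera, which will also show the clamp.

Call:
play_rows([
  {"linear": [-60, 0, -30], "turn": 0},
  {"linear": [-98, 0, -30], "turn": 0},
  {"linear": [-98, 0, -30], "turn": 0},
  {"linear": [-98, 0, -30], "turn": 0},
], hand=65)

```text
t: 9.22
eef_pos: [394.7, -284.8, 230.0]
tcp_rot: [-3.14, -0.001, 1.57]
ft_force: [-0.2, 0.7, 0.3]
opening: 0.371
```

```bash
python3 - <<'E'
from h import *
from g import *
snap('wrist','w5')
P,ok,im=cloud('w5')
m=ok&(P[...,2]>35)&(P[...,2]<46)&(abs(P[...,0]-395)<60)&(P[...,1]<-205)&(P[...,1]>-360)
Q=P[m];print(len(Q),Q.mean(0));print(cv2.minAreaRect(Q[:,:2].astype(np.float32)))
rel(395,-284,85,90)
for z0,z1,n in((45,56,'plate'),(77,83,'flask'),(52,60,'stop')):
  m=ok&(P[...,2]>z0)&(P[...,2]<z1)&(P[...,0]>490)
  Q=P[m]; print(n,len(Q),Q.min(0) if len(Q) else '',Q.max(0) if len(Q) else '')
E
```

```text
2526 [ 396.23651665 -281.4786011    39.27908164]
((396.255615234375, -282.947509765625), (39.90864944458008, 75.60216522216797), 0.5013644099235535)
t 9.28 at [ 394.8 -284.3  230.2] [-1.7992e+02 -8.0000e-02  8.9980e+01] F [ 0.3  1.  -0.5] op 39.1 -> lin [1.000e-01 4.000e-01 1.452e+02] turn -0.0
plate 1886 [ 496.78047218 -354.67326198   45.01871067] [ 587.87933655 -132.98057027   55.99934302]
flask 8497 [ 496.76224603 -351.53545781   77.00120309] [ 587.63385078 -148.47851031   82.99961477]
stop 2196 [ 496.7673056  -357.48518581   52.01081044] [ 587.87933655 -132.98057027   59.99354396]
```

View pics/w5.png

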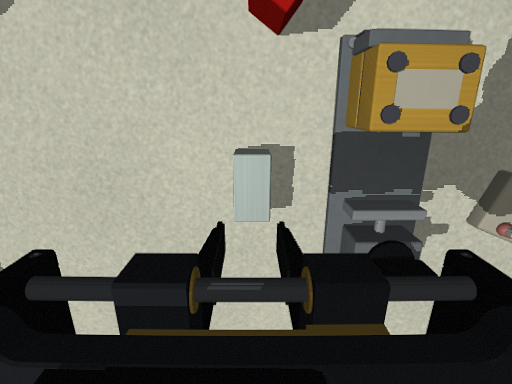

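The wrist view shows the block at (252,185), centred at (396.3,-283) and square to the jaws. The clamp is at right, with the flask front edge at row ~131 and the plate at row ~200. I read off the gap edges.

```bash
python3 - <<'E'
from h import *
P,ok,im=cloud('w5')
def r(n,x0,x1,y0,y1,z0,z1):
  m=ok&(P[...,0]>x0)&(P[...,0]<x1)&(P[...,1]>y0)&(P[...,1]<y1)&(P[...,2]>z0)&(P[...,2]<z1)
  Q=P[m];print(n,len(Q),np.percentile(Q,[0,1,50,99,100],axis=0).round(1).tolist())
r('plate top',490,600,-325,-290,48,54)
r('flask top',490,600,-235,-140,76,82)
r('stop',490,600,-150,-125,53,60)
r('base',480,610,-290,-225,8,16)
r('plate face?',490,600,-310,-290,20,45)
E
```

```text
plate top 748 [[502.3, -313.9, 48.0], [503.1, -313.5, 48.4], [542.0, -307.8, 50.4], [582.1, -302.9, 51.8], [583.1, -302.4, 52.3]]
flask top 8087 [[496.8, -219.8, 76.0], [497.9, -218.4, 76.7], [540.2, -182.1, 79.7], [585.4, -149.1, 81.7], [587.6, -148.3, 82.0]]
stop 1400 [[497.5, -149.8, 53.0], [498.1, -146.7, 54.3], [539.6, -138.9, 56.5], [585.8, -133.5, 58.1], [587.9, -133.0, 58.7]]
base 5298 [[488.2, -290.0, 8.0], [489.1, -289.0, 9.5], [542.0, -255.9, 11.4], [596.1, -225.6, 13.1], [598.9, -225.0, 14.4]]
plate face? 577 [[502.8, -309.9, 20.1], [503.4, -308.9, 20.5], [539.9, -303.0, 33.2], [580.8, -302.5, 44.9], [581.9, -302.3, 45.0]]
```

Call:
play_rows([
  {"linear": [1.5, 1.5, 60], "turn": 0},
  {"linear": [1.5, 1.5, 110], "turn": 0},
  {"linear": [1.5, 1.5, 140], "turn": 0},
  {"linear": [1.5, 1.5, 146], "turn": 0},
  {"linear": [1.5, 1.5, 146], "turn": 0},
], hand=62)

```text
t: 9.9
eef_pos: [396.9, -282.9, 85.4]
tcp_rot: [-3.141, -0.0, 1.571]
ft_force: [0.1, -0.6, 1.0]
opening: 0.652
```

Call:
play_rows([
  {"linear": [0, 0, 0], "turn": 0},
  {"linear": [0, 0, 0], "turn": 0},
  {"linear": [0, 0, 0], "turn": 0},
  {"linear": [0, 0, 0], "turn": 0},
  {"linear": [0, 0, -50], "turn": 0},
  {"linear": [0, 0, -110], "turn": 0},
  {"linear": [0, 0, -110], "turn": 0},
  {"linear": [0, 0, -110], "turn": 0},
], hand=20)

```text
t: 10.9
eef_pos: [396.3, -282.8, 194.5]
tcp_rot: [-3.141, -0.0, 1.571]
ft_force: [-0.5, -0.1, -3.9]
opening: 0.419
```

```bash
python3 g.py 542.5 -261 195 90; python3 - <<'E'
from h import *
snap('wrist','w6')
P,ok,im=cloud('w6')
s=env.state()['eef_pos']
m=ok&(abs(P[...,0]-s[0])<30)&(P[...,1]>s[1]-60)&(P[...,1]<s[1]+60)&(P[...,2]>s[2]-70)&(P[...,2]<s[2]-25)
Q=P[m];print(len(Q),np.percentile(Q,[0,2,50,98,100],axis=0).round(1).tolist())
E
```

```text
t 10.9 at [ 396.3 -282.8  194.5] [-1.7998e+02 -2.0000e-02  9.0000e+01] F [-0.5 -0.1 -3.9] op 39.8 -> lin [ 21.8 146.2  -0.6] turn -0.0
8626 [[366.7, -320.3, 123.9], [370.8, -317.3, 128.6], [396.5, -270.2, 148.0], [422.7, -244.8, 165.4], [426.2, -244.3, 168.8]]
```

View pics/w6.png

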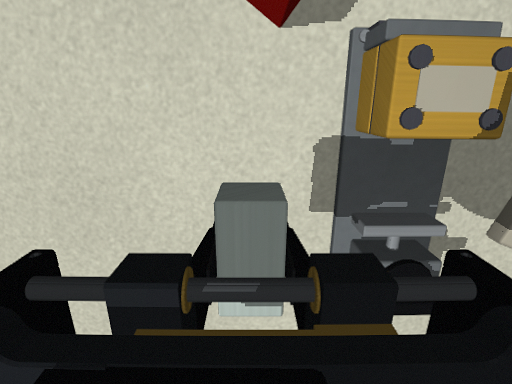

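The block is held level and centred (its end is at y −244.5, so its centre is at −282.5). I carry it over the gap and lower it to just above the base.

Call:
play_rows([
  {"linear": [8, 50, 0], "turn": 0},
  {"linear": [16, 100, 0], "turn": 0},
  {"linear": [21.5, 146, 0], "turn": 0},
  {"linear": [21.5, 146, 0], "turn": 0},
  {"linear": [21.5, 146, 20], "turn": 0},
  {"linear": [21.5, 146, 20], "turn": 0},
])

```text
t: 11.7
eef_pos: [541.3, -261.3, 172.4]
tcp_rot: [-3.137, -0.003, 1.571]
ft_force: [-0.7, 0.5, -3.3]
opening: 0.418
```

```bash
python3 g.py 542.5 -261 99 90; python3 - <<'E'
from h import *
snap('wrist','w7')
P,ok,im=cloud('w7')
def r(n,x0,x1,y0,y1,z0,z1):
  m=ok&(P[...,0]>x0)&(P[...,0]<x1)&(P[...,1]>y0)&(P[...,1]<y1)&(P[...,2]>z0)&(P[...,2]<z1)
  Q=P[m];print(n,len(Q), np.percentile(Q,[0,1,50,99,100],axis=0).round(1).tolist() if len(Q) else '')
r('flask top',490,600,-235,-140,76,83)
r('block',530,555,-300,-215,92,140)
r('stop',490,600,-150,-125,53,60)
E
```

```text
t 11.7 at [ 541.3 -261.3  172.4] [-1.7973e+02 -1.6000e-01  8.9980e+01] F [-0.7  0.5 -3.3] op 39.8 -> lin [ 0.1  1.5 73.4] turn -0.0
flask top 13640 [[497.4, -219.0, 76.1], [498.9, -218.0, 77.5], [542.3, -181.3, 79.6], [586.2, -149.8, 82.9], [587.9, -149.0, 83.0]]
block 4743 [[530.0, -298.3, 92.3], [530.3, -297.0, 94.7], [542.4, -244.1, 125.8], [554.7, -223.0, 127.3], [555.0, -222.7, 128.2]]
stop 2581 [[497.6, -145.9, 53.3], [499.1, -145.8, 54.5], [542.9, -139.5, 56.3], [586.5, -133.4, 58.1], [587.7, -133.1, 58.7]]
```

View pics/w7.png

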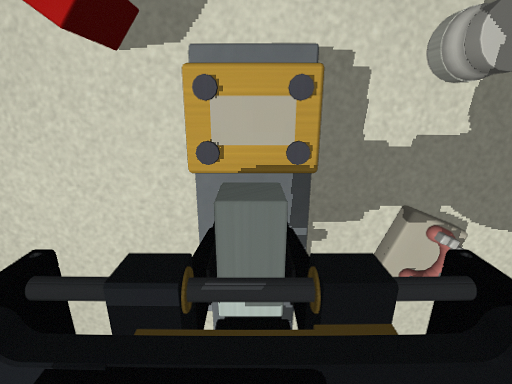

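The block is above the gap, with its end at −222.8 and the flask front at −218.7, a clearance of 4 mm. I lower it.

Call:
play_rows([
  {"linear": [0, 0, 30], "turn": 0},
  {"linear": [0, 1, 50], "turn": 0},
  {"linear": [0, 1, 62], "turn": 0},
  {"linear": [0, 1, 69], "turn": 0},
  {"linear": [0, 1, 73], "turn": 0},
  {"linear": [0, 1, 74], "turn": 0},
  {"linear": [0, 1, 74], "turn": 0},
])

```text
t: 12.62
eef_pos: [543.9, -261.7, 101.4]
tcp_rot: [3.141, 0.0, 1.571]
ft_force: [0.2, -0.4, -3.4]
opening: 0.419
```

Call:
play_rows([
  {"linear": [0, 0, 0], "turn": 0},
  {"linear": [0, 0, 0], "turn": 0},
  {"linear": [0, 0, 0], "turn": 0},
  {"linear": [0, 0, 0], "turn": 0},
  {"linear": [0, 0, -40], "turn": 0},
  {"linear": [0, 0, -90], "turn": 0},
  {"linear": [0, 0, -110], "turn": 0},
  {"linear": [0, 0, -110], "turn": 0},
  {"linear": [0, 0, -110], "turn": 0},
], hand=62)

```text
t: 13.75
eef_pos: [543.4, -261.5, 210.0]
tcp_rot: [-3.14, -0.001, 1.571]
ft_force: [-0.5, 0.4, 0.8]
opening: 0.649
```

```bash
python3 g.py 543 -358 210 0; python3 - <<'E'
from h import *
snap('wrist','w8')
P,ok,im=cloud('w8')
def r(n,x0,x1,y0,y1,z0,z1):
  m=ok&(P[...,0]>x0)&(P[...,0]<x1)&(P[...,1]>y0)&(P[...,1]<y1)&(P[...,2]>z0)&(P[...,2]<z1)
  Q=P[m];print(n,len(Q), np.percentile(Q,[0,1,50,99,100],axis=0).round(1).tolist() if len(Q) else '')
  if len(Q):print(cv2.minAreaRect(Q[:,:2].astype(np.float32)))
r('flask top',490,600,-235,-140,76,83)
r('block',490,600,-300,-215,47,57)
r('stop',490,600,-150,-125,53,60)
snap('scene','sc8')
im=cv2.imread('pics/sc8.png')
cv2.imwrite('pics/sc8c.png',cv2.resize(im[80:230,80:260],None,fx=4,fy=4))
E
```

```text
t 13.75 at [ 543.4 -261.5  210. ] [-1.7993e+02 -4.0000e-02  9.0000e+01] F [-0.5  0.4  0.8] op 61.8 -> lin [-96.5  -0.4  -0.1] turn 1.571
flask top 9565 [[497.5, -218.8, 76.1], [498.9, -218.3, 77.5], [542.5, -182.0, 79.6], [586.5, -149.5, 82.8], [587.9, -149.1, 83.0]]
((542.7362060546875, -184.0026092529297), (90.42002868652344, 69.5911865234375), 0.10265752673149109)
block 3051 [[524.5, -299.1, 47.8], [525.1, -298.2, 49.6], [544.3, -259.3, 51.3], [564.0, -224.8, 52.8], [564.6, -224.5, 53.6]]
((544.5360107421875, -261.78399658203125), (40.068206787109375, 74.69893646240234), 0.0758456364274025)
stop 1849 [[497.7, -146.4, 53.5], [499.0, -146.2, 54.5], [543.2, -140.1, 56.4], [586.5, -133.9, 58.1], [587.7, -133.7, 59.2]]
((542.7276611328125, -140.07057189941406), (90.02256774902344, 12.679258346557617), 0.08412164449691772)
```

View pics/w8.png

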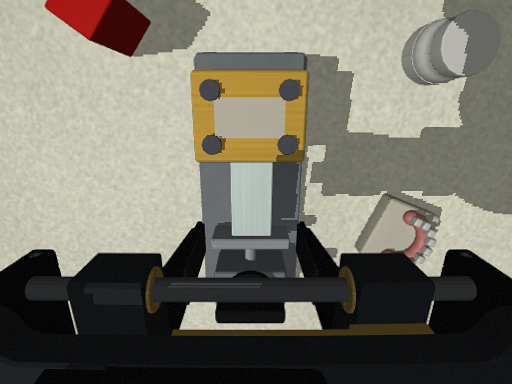

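View pics/sc8c.png

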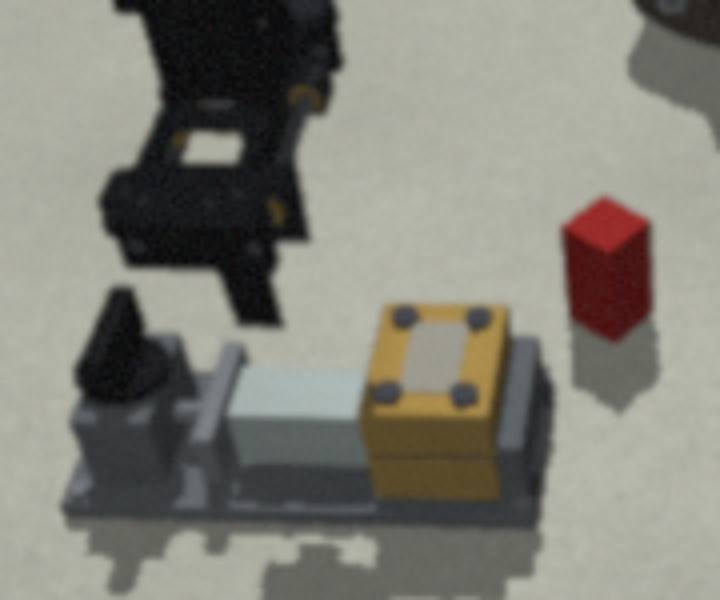

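The block lies square in the space: yaw 0.1°, x +1.8 mm off the centre line, and clear of both the plate and the flask. Next is the knob.

Call:
play_rows([
  {"linear": [-40, -0.4, 0], "turn": 0.18},
  {"linear": [-96.5, -0.4, 0], "turn": 0.36},
  {"linear": [-96.5, -0.4, 0], "turn": 1.571},
  {"linear": [-96.5, -0.4, 0], "turn": 1.571},
  {"linear": [-96.5, -0.4, 0], "turn": 1.571},
  {"linear": [-96.5, -0.4, 0], "turn": 1.571},
  {"linear": [-96.5, -0.4, 0], "turn": 1.571},
  {"linear": [-96.5, -0.4, 0], "turn": 1.571},
  {"linear": [-96.5, -0.4, 0], "turn": 1.571},
  {"linear": [-96.5, -0.4, 0], "turn": 1.571},
  {"linear": [-96.5, -0.4, 0], "turn": 1.571},
], hand=40)

```text
t: 15.22
eef_pos: [543.2, -358.1, 210.4]
tcp_rot: [-3.141, 0.001, 0.002]
ft_force: [0.3, -0.4, -0.3]
opening: 0.424
```

```bash
python3 g.py 543 -358 149 0; python3 - <<'E'
from h import *
snap('wrist','w9')
P,ok,im=cloud('w9')
m=ok&(P[...,0]>480)&(P[...,0]<610)&(P[...,1]>-400)&(P[...,1]<-320)&(P[...,2]>94)&(P[...,2]<105)
Q=P[m];print(len(Q),Q.min(0),Q.max(0));print(cv2.minAreaRect(Q[:,:2].astype(np.float32)))
E
```

```text
t 15.22 at [ 543.2 -358.1  210.4] [-1.7997e+02  4.0000e-02  1.0000e-01] F [ 0.3 -0.4 -0.3] op 40.3 -> lin [-0.2 -0.1 61.4] turn 0.002
1283 [ 512.32149432 -365.42715378   94.20619263] [ 575.49459854 -351.34479337  100.83619442]
((543.9136962890625, -358.2193603515625), (63.19291687011719, 13.718338012695312), 0.799034595489502)
```

View pics/w9.png

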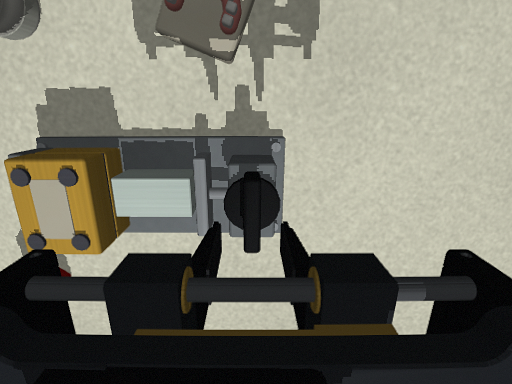

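The knob is at (543.7,-358.2), with its bar along x between the fingers. I go down, grip and turn it.

Call:
play_rows([
  {"linear": [0.5, 0, 30], "turn": 0},
  {"linear": [0.5, 0, 52], "turn": 0},
  {"linear": [0.5, 0, 61], "turn": 0},
  {"linear": [0.5, 0, 61], "turn": 0},
  {"linear": [0.5, 0, 61], "turn": 0},
], hand=40)

```text
t: 15.9
eef_pos: [544.1, -358.4, 150.9]
tcp_rot: [3.141, -0.001, 0.0]
ft_force: [0.1, -0.1, -0.4]
opening: 0.417
```

Call:
play_rows([
  {"linear": [0, 0, 0], "turn": 0},
  {"linear": [0, 0, 0], "turn": 0},
  {"linear": [0, 0, 0], "turn": 0},
  {"linear": [0, 0, 0], "turn": 0},
  {"linear": [0, 0, 0], "turn": 0.15},
  {"linear": [0, 0, 0], "turn": 0.3},
  {"linear": [0, 0, 0], "turn": 0.45},
  {"linear": [0, 0, 0], "turn": 0.6},
  {"linear": [0, 0, 0], "turn": 0.75},
  {"linear": [0, 0, 0], "turn": 0.9},
  {"linear": [0, 0, 0], "turn": 1.05},
  {"linear": [0, 0, 0], "turn": 1.2},
  {"linear": [0, 0, 0], "turn": 1.3},
  {"linear": [0, 0, 0], "turn": 1.3},
  {"linear": [0, 0, 0], "turn": 1.3},
], hand=5)

```text
t: 17.77
eef_pos: [543.2, -359.7, 150.3]
tcp_rot: [3.141, -0.002, -1.3]
ft_force: [-6.7, -9.9, 1.1]
opening: 0.146
```

```bash
python3 g.py 543 -358 149 -74.5; python3 -c "
from cell import env
s=env.state();print(s['moment'],s['joints'])"
```

```text
t 17.77 at [ 543.2 -359.7  150.3] [ 1.7995e+02 -1.3000e-01 -7.4510e+01] F [-6.7 -9.9  1.1] op 13.9 -> lin [-1.7 -0.2  1.3] turn -0.0
[-1.64252904  0.97063262 -0.02444377] [-0.68561751  0.6844807   1.61818208 -0.00266514  0.83764818  2.18733229]
```

The turn is complete. I open, retreat upward and check.

Call:
play_rows([
  {"linear": [0, 0, 0], "turn": 0},
  {"linear": [0, 0, 0], "turn": 0},
  {"linear": [0, 0, 0], "turn": 0},
  {"linear": [0, 0, 0], "turn": 0},
  {"linear": [0, 0, -40], "turn": 0},
  {"linear": [0, 0, -90], "turn": 0},
  {"linear": [0, 0, -100], "turn": 0},
  {"linear": [0, 0, -100], "turn": -0.2},
  {"linear": [0, 0, -100], "turn": -0.4},
  {"linear": [0, 0, -100], "turn": -1.0},
  {"linear": [0, 0, -100], "turn": -1.0},
  {"linear": [0, 0, -100], "turn": -1.3},
  {"linear": [0, 0, -100], "turn": -1.3},
  {"linear": [0, 0, -100], "turn": -1.3},
  {"linear": [0, 0, -100], "turn": -1.3},
], hand=45)

```text
t: 19.65
eef_pos: [543.7, -358.0, 249.3]
tcp_rot: [-3.141, 0.001, -0.001]
ft_force: [-0.0, -0.6, 0.7]
opening: 0.47
```

```bash
python3 g.py 543 -358 250 0; python3 - <<'E'
from h import *
snap('wrist','w10'); snap('scene','sc10')
P,ok,im=cloud('w10')
def r(n,x0,x1,y0,y1,z0,z1):
  m=ok&(P[...,0]>x0)&(P[...,0]<x1)&(P[...,1]>y0)&(P[...,1]<y1)&(P[...,2]>z0)&(P[...,2]<z1)
  Q=P[m];print(n,len(Q),Q.min(0).round(1),Q.max(0).round(1));print(cv2.minAreaRect(Q[:,:2].astype(np.float32)))
r('knob',480,610,-400,-320,94,105)
r('block',522,567,-292,-217,47,57)
r('plate',500,520,-320,-285,47,54)
r('flask',490,600,-240,-140,76,82.5)
im=cv2.imread('pics/sc10.png')
cv2.imwrite('pics/sc10c.png',cv2.resize(im[80:230,80:260],None,fx=4,fy=4))
E
```

```text
t 19.65 at [ 543.7 -358.   249.3] [-1.7996e+02  5.0000e-02 -8.0000e-02] F [-0.  -0.6  0.7] op 44.7 -> lin [-0.7  0.  -0.7] turn -0.001
knob 982 [ 529.4 -389.4   94. ] [ 557.7 -327.4  101.1]
((543.4319458007812, -358.22576904296875), (14.673718452453613, 63.89644241333008), 15.862320899963379)
block 2369 [ 522.5 -292.    47.2] [ 566.8 -219.2   57. ]
((545.17138671875, -255.8531494140625), (44.277252197265625, 72.65919494628906), 0.8765984773635864)
plate 143 [ 504.5 -308.    47.1] [ 519.8 -295.9   52. ]
((512.1597900390625, -301.9417724609375), (11.846609115600586, 15.485618591308594), 89.2662353515625)
flask 5142 [ 498.  -220.7   76. ] [ 588.  -148.7   82.5]
((543.1424560546875, -184.73681640625), (71.97840118408203, 89.91462707519531), 89.55015563964844)
```

View pics/w10.png

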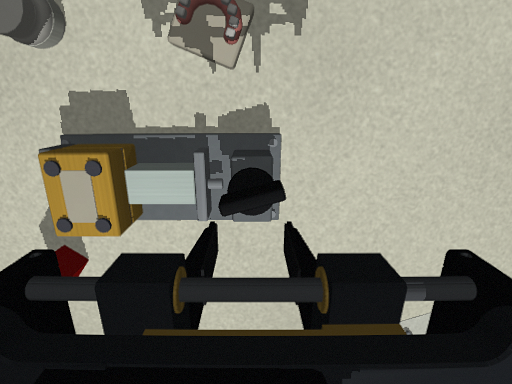

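View pics/sc10.png

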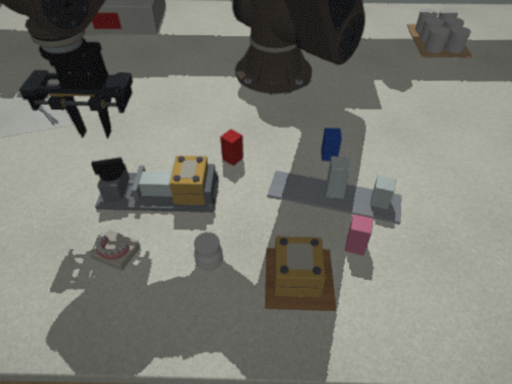

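The knob reads about 1.29 rad. The plate has moved ~7 mm, with its face at −296 where the block ends, and the block's other end is at the flask (−219). Nothing else has moved and the gripper is clear, so I hand the job in.

```bash
python3 -c "
from cell import env
print(env.job_done(), env.state()['t'])"
```

```text
the job is handed in; nothing more can be done
the job is handed in; nothing more can be done
```

The middle block (76 mm) is lying in the clamp with the knob locked over, and I handed the job in at about 20 s of the 72 s allowed. The hand-in gives no verdict.

**What I did:** The flask in the clamp measured 71 mm deep, so it is the shallow one. The space came out at about 83.5 mm against the 84 mm given. I stood the middle block on the open table, toppled it with closed fingers, regripped it lying down and set it in the space. It dropped about 3 mm when I let go. I then turned the knob 1.3 rad clockwise and withdrew.

**Last checks, from the wrist and scene pictures:**
- **Knob:** about 1.29 rad, and it stayed there after I let go.
- **Plate:** moved about 7 mm. Its face is at y ≈ −296, where the block ends.
- **Block:** flat on the base and 2 mm off the centre line. It was square to within 0.1° when I set it down. The last, rougher fit said 0.9°. Its other end meets the flask front at y ≈ −219 to −220.
- **Other things:** the flask in the clamp is where it was. In the scene picture the spare flask, jar, plaster cast and other two blocks look unmoved, but I did not measure them again.
- **Robot:** clear of everything, with no force on the tool.

I had no direct reading of the plate's pressing force. That it holds the block tight is judged from the plate's position and the locked knob.

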